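# Press a planter panel in the toggle-clamp gluing jig

### The arm

A 7-joint arm with a two-finger parallel gripper is mounted at the origin on the work surface. World frame = base frame: x ahead of the robot, y to its left, z up, the work surface at z = 0. Lengths are in m, angles in rad, forces in N, time in s.
With the tool pointing down it reaches from about 0.425 to 0.925 m from the base axis. Payload 6.8 kg.
Tool frame: the origin (TCP) lies on the front face of the gripper's body, between the roots of the fingers; the fingertips stand 73 mm ahead of it and the grasp point (between the pads) lies r.pinch_z ahead of it (r.pinch_z is the distance from the TCP to the grasp point, in m); z points along the fingers, y is the direction in which the jaws open and shut (so a half turn about z gives the same grasp; the last joint's range is limited). The gripper opens to 85 mm and grips with 20 to 120 N. Pads are 22 mm wide; open, the fingers measure 114 mm over their backs; the gripper's body (76 mm by 85 mm) begins 54 mm behind the grasp point. The pads swing forward as they close: fully open they stand 13 mm farther back than shut.
Start: joints at [-1.417, 0.477, 0.022, 1.555, -0.011, 1.109, -0.083], TCP at [0.175, 0.652, 0.304] pointing down, gripper open.
Joint ranges: [-2.96, 2.96], [-0.34, 2.1], [-1.41, 1.46], [0.24, 2.44], [-1.37, 4.51], [0.17, 1.92], [-2.96, 2.96]. Speed limits (rad/s): [2.39, 2.39, 3.14, 3.14, 3.14, 3.14, 3.14].

### API

Orientations are given as a rotation vector (axis times angle).
In Python, from bench import readout, grab_frame, r, search_frame, masks_of, tip_of gives the robot as it stands.
- The arm moves only by the tool step_arm, never from a script. Its argument "commands" is a list of rows, each a list of 7 numbers: the shift along the tool's x, y, z as a fraction of full scale, then the turn, a rotation vector about the tool's x, y, z as a fraction of full scale, then the gripper's target within -1 to 1 (shut at 1, half-way at 0, fully open at -1). In form: [[tx, ty, tz, ax, ay, az, hand], ...]. A call has exactly 10 rows; each row is the pose to reach, as a shift and turn from the pose measured when the call began, along the tool's axes at that moment, turning the shorter way round; what a row does not reach only later rows make up. Full scale, the value 1, is 500 mm for a shift and 360 degrees for a turn. A row lasts 1/8 s, in which the tool goes at most 62.5 mm and 10.7 degrees, less where a joint would pass 70% of its speed; a pose out of reach is approached as far as the arm can. A call with a number of a shift or a turn outside -1 to 1 is refused whole. A call with a gripper value outside its range is refused whole. The fingers move at their own pace and stop on an object; "newtons" is the grip in N (left out, the last holds). Time passes only in rows, so rows that repeat a pose let the fingers close, or fill a call up. It gives the time, the measured TCP pose, the force and the opening at its end, in the units of the state.
- readout.get_obs(): the state, without advancing time (a new reading comes with each control period).
- grab_frame(name): name is "side" or "top" or "wrist"; returns a dict with "img" (400x640x3 uint8, red, green, blue), "K" (3x3 intrinsics, pixels), "world_to_cam" (4x4, takes a point from world to camera coordinates). Camera axes: x right, y down, z forward; pixel columns grow to the right and rows downward; lengths in m; the calibration is good to about 2 mm. The wrist camera is an equidistant fisheye: a pixel r from the principal point sees the ray r / f radians off the axis. A picture is of the moment at which its call begins. There is no depth.
- r.hand_in(): hands the job in, once; it reports no verdict.
Trained networks look in a picture, given as the dict that the camera call returned (one of the last four; its "shot" number tells which), for a name from the list of things; names that differ only in an ending like _2 or _b are one class to them, and where a whole thing is asked for, a point or a joint stands for the part that bears it (a point fixed in the world has none). Each returns a list of dicts, best first, with "p" (0 to 1); they miss things now and then, are a little off and sometimes report something else, mostly with a low value. They report only what shows in the picture. A call takes as long as a camera call. They do not tell look-alikes from the thing itself.
- search_frame(thing, picture): "extent" ([centre column, centre row, width, height] in pixels, round what is visible of it).
- masks_of(thing, picture): "pixels" (400x640 bool, what is visible of it) and "extent" ([centre column, centre row, width, height] in pixels, round what is visible of it).
- tip_of(thing, picture): "point" ([column, row] in pixels: a listed point, or the origin of a listed thing).
The state is a dict: "clock": time; "joints": joint angles; "qvel": joint speeds; "tau": joint torques, N m; "tcp_pos": TCP position; "orientation": TCP orientation; "contact_force": force on the tool from outside, world axes, zero at the start; "moment": the same for the moment, N m; "grip_width": finger opening in m.
Only numpy, scipy, OpenCV 4.12 (cv2) and the standard library are available. Lean on these libraries where they do the work, as an engineer would, in place of code of your own. Each camera call takes 0.05 s, during which the arm holds its last target. There are 200 camera calls.

### The job

Somebody has left a small potted succulent standing on the planter panel in the gluing jig: lift it off and set it down (do not drop it) upright in the empty saucer. Then swing the toggle clamp over centre onto the panel until it locks, let go so that it presses on its own for a good two seconds, and swing the handle all the way back so the clamp is fully open again and the panel could be taken out. Leave the panel lying in its nest and everything else standing where it is.

Things in the scene. Friction and masses are not known exactly. Their poses are not given: they have to be found in the camera images.
- jig: Fixed plywood gluing jig, board 300 x 130 x 18 mm, x = -110 to +190 mm, y = -65 to +65 mm in its own frame; origin on the bench top. Own +x points from the clamp to the panel's nest (at x = 115 mm, wooden strips 12 mm above the board), y is along the hinge axes. A steel clamp bracket 109 mm high, 46 mm wide stands at x = -76 to 14 mm. Carries clamp arm, foot and handle.
- clamp_handle (a joint): Handle hinge, rad. 0 = fully open: handle leans 48 deg back from vertical to the jig's -x, clamp arm stands up. 1.43 = locked at its stop: handle 34 deg past vertical towards jig +x, arm level, foot on panel. Dead centre at 1.34: before it the sprung foot pushes the handle back, past it the handle snaps on. About 6 N at the bar near centre, elsewhere 1 to 4 N; stays open or locked.
- handle_hinge (a point): Fixed point on the handle's hinge axis, mid-width, at jig x = -62, y = 0 mm, 40 mm above the bench. The axis is the jig's y; as the joint grows the handle turns from -x over the top towards +x. Handle lean from vertical towards jig +x = joint - 0.84 rad.
- handle_grip (a point): Middle of the black cross bar of the stirrup-shaped clamp handle, 130 mm from the hinge axis. The bar is 20 mm thick, 116 mm long, parallel to the hinge axis (this frame's y), between two thin steel legs 104 mm apart; 80 mm are free between the legs. z points away from the hinge. Take it across its thickness from above; it may turn between the fingers.
- clamp_foot: Round black rubber foot of the clamp, 34 mm diameter, 12 mm thick, sprung (12 mm travel), near the end of the steel clamp arm, 115 mm from the arm's hinge (at jig x = 0, 95 mm above the bench). Origin: centre of the pressing face. Open, it is 0.21 m above the bench, facing jig +x; locked it presses the panel with about 8 N.
- panel: Loose light-wood planter side panel lying in the nest: three slats (118 mm along x, together 106 mm along y, 12 mm thick) with a cross batten 64 x 104 x 10 mm on top; top of the batten 22 mm above the panel's underside and 40 mm above the bench. Origin: centre of the underside. 250 g.
- nest (a point): Centre of the nest's floor (top of the jig board, 18 mm above the bench), jig x = 115, y = 0; axes as the jig. The panel lies here with about 1 mm play.
- pot: White-washed pot with a grey-green rosette succulent, standing upright on the panel's batten. Origin: centre of its underside. Underside 44 mm diameter; cylindrical rim band 60 mm diameter from 36 to 60 mm height (grip here); plant up to about 90 mm height, no wider than 54 mm. About 220 g.
- saucer: Empty terracotta saucer, loose on the bench to the left or the right of the jig: 72 mm across below, 100 mm across the rim, 16 mm high, wall 4 mm; its inner floor is 6 mm above its underside and about 68 mm across. Origin: centre of the underside, z up.
- potted_saucer: Bystander on the other side of the jig: a terracotta pot of 74 mm rim diameter with a green succulent, already on a saucer like the empty one (one solid piece, about 110 mm high). Origin: centre of the underside.
- gnome: Bystander: grey garden gnome 122 mm high, 60 mm wide. Origin: centre of the underside.
- glue_bottle: Bystander: white glue bottle 48 mm diameter, 120 mm high. Origin: centre of the underside.
- empty_pot: Bystander: empty terracotta pot, 72 mm diameter, 70 mm high. Origin: centre of the underside.
Not all that is in view belongs to the job. What is meant by the panel is not black or blue, and is the smaller of those in its own colour.

How it is judged:
By the outcome, as a careful person would: the job done as asked, in the order asked, and still so for the second after the job is handed in, with the robot touching nothing.
It also fails if it takes over 72 s, if anything falls off the work surface, if the arm or the gripper's body presses on something with over 40 N, if the wrist force passes 120 N, or if a joint passes its speed limit or range.

## Working session

There is one attempt and no reset: what is moved stays moved. The work goes in short steps, Python scripts to look and compute and a tool call to move; the robot and the scene stay as the last step left them, time stands still between calls to the robot, and variables do not carry over. Pictures are saved under pics/ and viewed, about 8 in all and at most 12, crops included, and the job is handed in when it is done.

Besides the shell and the picture viewer there is one more tool, called after ">>>" in YAML: its name, and indented under it one key for each argument. step_arm: Moves the arm, as the interface text tells. Its arguments: {"type":"object","properties":{"commands":{"type":"array"},"newtons":{"type":"number"}},"required":["commands"]}

```bash
mkdir -p pics; ls
cat > h.py <<'E'
import numpy as np, cv2
from scipy.spatial.transform import Rotation as R
from bench import readout, grab_frame, r, search_frame, masks_of, tip_of
def save(f,n): cv2.imwrite('pics/'+n,f['img'][:,:,::-1])
def ray(f,px):
    K=f['K'];W=f['world_to_cam'];d=np.array([(px[0]-K[0,2])/K[0,0],(px[1]-K[1,2])/K[1,1],1.])
    return -W[:3,:3].T@W[:3,3], W[:3,:3].T@d
def onz(f,px,z):
    o,d=ray(f,px); return o+d*(z-o[2])/d[2]
def proj(f,P):
    p=f['world_to_cam'][:3,:3]@np.asarray(P,float)+f['world_to_cam'][:3,3]; q=f['K']@p; return q[:2]/q[2]
def tri(obs):
    A=np.zeros((3,3));b=np.zeros(3)
    for f,px in obs:
        o,d=ray(f,px);d=d/np.linalg.norm(d);M=np.eye(3)-np.outer(d,d);A+=M;b+=M@o
    return np.linalg.solve(A,b)
E
python3 - <<'E'
from h import *
s=grab_frame('side');t=grab_frame('top');save(s,'s0.png');save(t,'t0.png')
o=readout.get_obs();print(o,r.pinch_z)
for n in ['jig','handle_grip','handle_hinge','clamp_foot','panel','nest','pot','saucer','potted_saucer','gnome','glue_bottle','empty_pot']:
    for nm,f in (('side',s),('top',t)):
        print(n,nm,[(np.round(x['point']).tolist(),round(x['p'],2)) for x in tip_of(n,f)][:4],[(np.round(x['extent']).tolist(),round(x['p'],2)) for x in search_frame(n,f)][:4])
E
```

```text
pics
{'clock': 0.1, 'joints': array([-1.41711638,  0.47772839,  0.02234827,  1.55634213, -0.01148616,
        1.10926891, -0.08307824]), 'qvel': array([-0.00065968, -0.00092882, -0.00133731, -0.00066717,  0.00109369,
        0.0014344 ,  0.00129792]), 'tau': array([ 3.90287867e-03, -5.97759318e+01,  1.61313716e+00, -2.81953597e+01,
        1.27716508e-02,  5.08256911e-03, -2.29933917e-06]), 'tcp_pos': array([0.17459354, 0.65161251, 0.30302001]), 'orientation': array([-4.09952308e-01, -3.11464922e+00,  2.53915991e-03]), 'contact_force': array([ 0.13558728, -0.40707608, -0.4257334 ]), 'moment': array([-0.0166327 ,  0.04972955,  0.01978289]), 'grip_width': 0.08538794605683721} 0.0539
jig side [([326.0, 232.0], 0.7)] [([327.0, 215.0, 108.0, 89.0], 0.65), ([303.0, 145.0, 13.0, 28.0], 0.17)]
jig top [([335.0, 184.0], 0.6)] [([332.0, 179.0, 72.0, 119.0], 0.62)]
handle_grip side [([289.0, 233.0], 0.66)] [([301.0, 227.0, 60.0, 39.0], 0.95)]
handle_grip top [([349.0, 232.0], 0.82)] [([345.0, 220.0, 49.0, 41.0], 0.83)]
handle_hinge side [([314.0, 232.0], 0.96), ([415.0, 300.0], 0.6)] [([325.0, 
[... 1355 characters left out ...]
], 0.98)] [([257.0, 166.0, 28.0, 33.0], 0.69)]
potted_saucer top [([217.0, 212.0], 0.65)] [([215.0, 210.0, 38.0, 31.0], 0.91), ([329.0, 162.0, 10.0, 16.0], 0.7), ([335.0, 183.0, 72.0, 112.0], 0.45)]
gnome side [([305.0, 155.0], 0.74)] [([304.0, 145.0, 12.0, 28.0], 0.82)]
gnome top [([217.0, 152.0], 0.84), ([447.0, 284.0], 0.2)] [([214.0, 148.0, 20.0, 21.0], 0.55)]
glue_bottle side [([302.0, 362.0], 0.83)] [([298.0, 353.0, 16.0, 32.0], 0.77)]
glue_bottle top [([445.0, 282.0], 0.89)] [([445.0, 284.0, 23.0, 20.0], 0.53)]
empty_pot side [([417.0, 302.0], 0.58)] [([421.0, 292.0, 27.0, 32.0], 0.57)]
empty_pot top [([446.0, 164.0], 0.83), ([325.0, 150.0], 0.28)] [([450.0, 160.0, 25.0, 28.0], 0.77)]
```

Run:
```python
from h import *
s=cv2.imread('pics/s0.png');t=cv2.imread('pics/t0.png')
a=cv2.resize(t[70:320,180:500],(768,600),interpolation=3);cv2.imwrite('pics/tc.png',a)
a=cv2.resize(s[120:380,180:500],(738,600),interpolation=3);cv2.imwrite('pics/sc.png',a)
s=grab_frame('side');t=grab_frame('top')
for f in(s,t): print(ray(f,(320,200)),f['K'][0,0])
for n,ps,pt in [('hinge',(314,232),(340,205)),('grip',(289,233),(349,232)),('nest',(353,210),(323,151)),('pot',(361,209),(332,150)),('saucer',(361,316),(436,210)),('foot',(341,173),(329,154)),('psaucer',(261,175),(217,212)),('gnome',(305,155),(217,152)),('glue',(302,362),(445,282)),('epot',(417,302),(446,164))]:
    P=tri([(s,ps),(t,pt)]);print(n,P.round(3),(proj(s,P)-ps).round(1),(proj(t,P)-pt).round(1))
```

```text
(array([ 0.13483061, -0.75359141,  1.06930305]), array([ 0.34303237,  0.59723327, -0.72519566])) 429.99026281093273
(array([ 0.34185395, -0.01655322,  1.29480745]), array([ 0.15986729,  0.04156195, -0.98643984])) 428.0791347950925
hinge [ 0.53  -0.024  0.054] [-0.5  0.1] [ 0.2 -0.5]
grip [ 0.441 -0.048  0.131] [ 0.8 -0.2] [-0.3  0.8]
nest [0.71  0.031 0.   ] [-0.8  0.2] [ 0.3 -0.8]
pot [0.711 0.    0.031] [-2.8  0.8] [ 1.1 -2.8]
saucer [ 0.52  -0.311  0.006] [ 1.9 -0.6] [-0.6  1.7]
foot [0.639 0.007 0.221] [-0.9  0.3] [ 0.4 -1. ]
psaucer [ 0.516  0.354 -0.008] [-1.6  0.3] [ 0.6 -1.8]
gnome [ 0.707  0.366 -0.004] [-1.5  0.4] [ 0.6 -1.7]
glue [ 0.315 -0.337 -0.003] [-0.8  0.2] [ 0.2 -0.7]
epot [ 0.673 -0.35   0.001] [-1.   0.3] [ 0.4 -0.8]
```

View pics/tc.png

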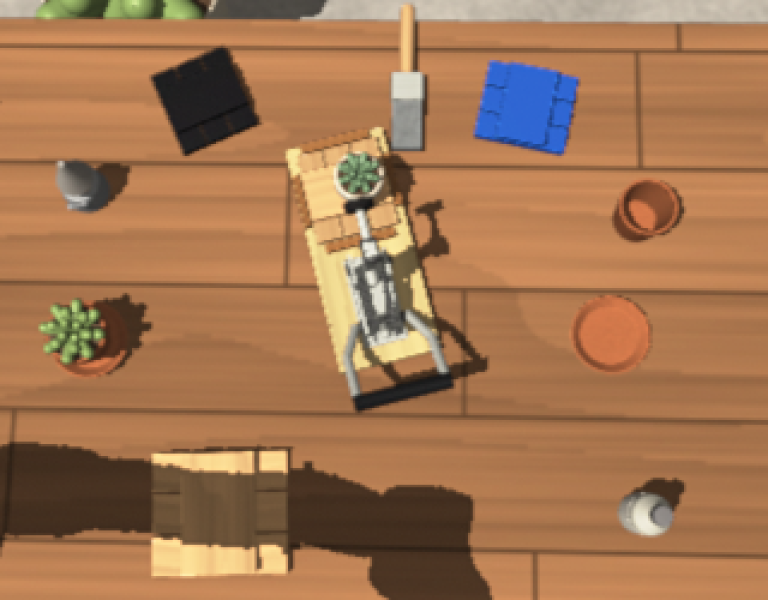

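View pics/sc.png

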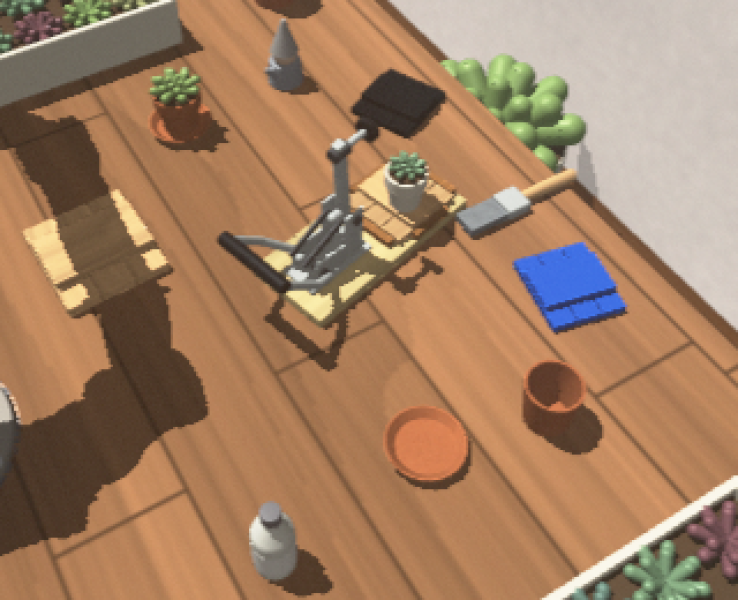

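```bash
cat >> h.py <<'E'
def plan(pos,yaw=None,Rt=None,ori=None):
    """shift and turn (fractions) from current pose; yaw = world angle of tool y axis, tool down (mod pi nearest)"""
    o=readout.get_obs();R0=R.from_rotvec(o['orientation'])
    c=[R0] if yaw is None else [R.from_matrix(np.array([[np.sin(a),np.cos(a),0],[-np.cos(a),np.sin(a),0],[0,0,-1.]])) for a in (yaw,yaw+np.pi)]
    if Rt is not None: c=[Rt]
    best=min(c,key=lambda x:(R0.inv()*x).magnitude())
    sh=R0.inv().apply(np.asarray(pos)-o['tcp_pos'])/0.5
    print('t',o['clock'],'shift',sh.round(4),'turn',((R0.inv()*best).as_rotvec()/(2*np.pi)).round(4),'tcp',o['tcp_pos'].round(4),'F',o['contact_force'].round(1),'w',round(o['grip_width'],4))
E
sed -i 's/np.array(\[\[np.sin(a),np.cos(a),0\],\[-np.cos(a),np.sin(a),0\]/np.array([[np.sin(a),np.cos(a),0],[-np.cos(a),np.sin(a),0]/' h.py
python3 - <<'E'
from h import *
from scipy.optimize import least_squares
s=grab_frame('side');t=grab_frame('top')
T=lambda x,y:(x/2.4+180,y/2.4+70)
S=lambda x,y:(x/2.306+180,y/2.308+120)
# jig points: (jig xyz),frame,pixel
obs=[((.190,.065,.018),t,T(287,150)),((.190,-.065,.018),t,T(385,128)),((-.110,-.065,.018),t,T(440,340)),((-.110,.065,.018),t,T(343,370)),
((.190,-.065,.018),s,S(466,199)),((-.110,-.065,.018),s,S(326,315)),
((-.1588,0,.1268),t,(349,232)),((-.1588,0,.1268),s,(289,233)),((-.1588,.058,.1268),t,T(357,403)),((-.1588,-.058,.1268),t,T(451,381)),((-.1588,.058,.1268),s,S(223,240)),((-.1588,-.058,.1268),s,S(283,284)),
((.055,0,.21),t,(329,154)),((.055,0,.21),s,(341,173)),((-.062,0,.04),t,(340,205)),((-.062,0,.04),s,(314,232))]
def W(p,q):
    c,d=np.cos(p[2]),np.sin(p[2]);return (p[0]+c*q[0]-d*q[1],p[1]+d*q[0]+c*q[1],q[2])
f=lambda p:np.concatenate([proj(fr,W(p,q))-px for q,fr,px in obs])
r_=least_squares(f,[.59,-.01,.25],loss='soft_l1');p=r_.x;print('jig',p,np.degrees(p[2]));print(f(p).reshape(-1,2).round(1).tolist())
for q in [(.115,0,.04),(.055,0,.21),(-.062,0,.04),(-.1588,0,.1268)]:print(q,np.round(W(p,q),3))
print('pot rim top',tri([(t,T(359,176)),(s,S(406,173))]).round(4), onz(t,T(359,176),.1).round(4),onz(s,S(406,173),.1).round(4),'base side',onz(s,(361,209),.04).round(4))
c,d=np.cos(p[2]),np.sin(p[2])
print('pot in jig',[ (c*(P[0]-p[0])+d*(P[1]-p[1]),-d*(P[0]-p[0])+c*(P[1]-p[1])) for P in (onz(t,T(359,176),.1),onz(s,S(406,173),.1))])
print('saucer rim',onz(t,T(612,333),.016).round(4),onz(s,S(426,442),.016).round(4), 'net side',onz(s,(361,316),0).round(4))
# fit saucer mask centroid
for nm,fr in(('t',t),('s',s)):
    for m in masks_of('saucer',fr)[:2]: print(nm,m['p'],m['extent'],onz(fr,m['extent'][:2],.012).round(4))
w=grab_frame('wrist');M=w['world_to_cam'];o=readout.get_obs();R0=R.from_rotvec(o['orientation'])
print('wrist cam in tool',R0.inv().apply(-M[:3,:3].T@M[:3,3]-o['tcp_pos']),R0.as_matrix().round(3).tolist())
plan((.60,.13,.38),yaw=p[2]+np.pi/2)
E
```

```text
jig [ 0.5946031  -0.00493     0.26272537] 15.053054842672951
[[-0.5, -0.1], [-0.9, -0.9], [0.9, 3.3], [-0.8, 1.4], [0.2, 0.2], [-2.9, 2.8], [-0.8, 1.0], [0.6, 0.5], [-1.2, 0.3], [0.9, -0.9], [-0.7, -1.5], [1.1, 1.9], [-0.4, -2.9], [1.0, 1.7], [-0.7, -1.2], [0.4, 1.8]]
(0.115, 0, 0.04) [0.706 0.025 0.04 ]
(0.055, 0, 0.21) [0.648 0.009 0.21 ]
(-0.062, 0, 0.04) [ 0.535 -0.021  0.04 ]
(-0.1588, 0, 0.1268) [ 0.441 -0.046  0.127]
pot rim top [0.7039 0.0096 0.0955] [0.7021 0.0096 0.1   ] [0.7017 0.0059 0.1   ] base side [ 0.7155 -0.008   0.04  ]
pot in jig [(np.float64(0.10758535816823964), np.float64(-0.013884593632751149)), (np.float64(0.10624243070086466), np.float64(-0.017312391452045037))]
saucer rim [ 0.5278 -0.3079  0.016 ] [ 0.5275 -0.3078  0.016 ] net side [ 0.517  -0.3072  0.    ]
t 0.55 [435.4, 207.3, 27.9, 33.7] [ 0.5328 -0.3101  0.012 ]
s 0.57 [362.8, 313.6, 36.5, 32.8] [ 0.5209 -0.3087  0.012 ]
wrist cam in tool [ 0.06473374  0.00023817 -0.07034892] [[-0.966, 0.259, -0.0], [0.259, 0.966, -0.0], [0.0, -0.0, -1.0]]Traceback (most recent call last):
  File "<stdin>", line 25, in <module>
  File "h.py", line 20, in plan
    c=[R0] if yaw is None else [R.from_matrix(np.array([[np.sin(a),np.cos(a),0],[-np.cos(a),np.sin(a),0],[0,0,-1.]])) for a in (yaw,yaw+np.pi)]
                                ~~~~~~~~~~~~~^^^^^^^^^^^^^^^^^^^^^^^^^^^^^^^^^^^^^^^^^^^^^^^^^^^^^^^^^^^^^^^^^^^^^^^^
  File "scipy/spatial/transform/_rotation.pyx", line 1143, in scipy.spatial.transform._rotation.Rotation.from_matrix
ValueError: Non-positive determinant (left-handed or null coordinate frame) in rotation matrix 0: [[ 0.96568575 -0.25971336  0.        ]
 [ 0.25971336  0.96568575  0.        ]
 [ 0.          0.         -1.        ]].
```

```bash
python3 - <<'E'
s=open('h.py').read();i=s.index('def plan')
open('h.py','w').write(s[:i]+'''JIG=np.array([.5946,-.0049]);YAW=.2627
def Rt(yaw,tilt=0):
    "tool x along yaw; back of tool leans towards yaw by tilt deg"
    t=np.radians(tilt);A=np.array([[np.cos(t),0,-np.sin(t)],[0,-1,0],[-np.sin(t),0,-np.cos(t)]])
    return R.from_euler('z',yaw)*R.from_matrix(A)
def plan(grasp,Rw=None,quiet=False):
    "grasp = world position of grasp point"
    o=readout.get_obs();R0=R.from_rotvec(o['orientation']);Rw=R0 if Rw is None else Rw
    tcp=np.asarray(grasp)-r.pinch_z*Rw.apply([0,0,1])
    print('t',round(o['clock'],2),'shift',(R0.inv().apply(tcp-o['tcp_pos'])/.5).round(4).tolist(),'turn',((R0.inv()*Rw).as_rotvec()/(2*np.pi)).round(4).tolist())
    print(' grasp now',(o['tcp_pos']+r.pinch_z*R0.apply([0,0,1])).round(4),'goal tcp',tcp.round(3),'F',o['contact_force'].round(1),'w',round(o['grip_width'],4),'q',o['joints'].round(2).tolist())
def J(x,y,z):
    c,d=np.cos(YAW),np.sin(YAW);return np.array([JIG[0]+c*x-d*y,JIG[1]+d*x+c*y,z])
''')
E
python3 - <<'E'
from h import *
plan((.702,.0085,.29),Rt(YAW,12))
E
```

```text
t 2.85 shift [-1.3712, -0.9588, -0.0776] turn [0.0436, -0.0117, 0.4145]
 grasp now [0.1747 0.652  0.25  ] goal tcp [0.713 0.011 0.343] F [1.3 0.3 0.6] w 0.0853 q [-1.42, 0.48, 0.02, 1.56, -0.01, 1.11, -0.08]
```

>>> step_arm:
  commands:
    - [-0.1, -0.07, -0.02, 0, 0, 0.025, -1]
    - [-0.2, -0.14, -0.04, 0, 0, 0.05, -1]
    - [-0.3, -0.21, -0.06, 0, 0, 0.075, -1]
    - [-0.4, -0.28, -0.08, 0, 0, 0.1, -1]
    - [-0.5, -0.35, -0.08, 0, 0, 0.125, -1]
    - [-0.6, -0.42, -0.08, 0, 0, 0.15, -1]
    - [-0.7, -0.49, -0.08, 0, 0, 0.175, -1]
    - [-0.8, -0.56, -0.08, 0, 0, 0.2, -1]
    - [-0.9, -0.63, -0.08, 0, 0, 0.225, -1]
    - [-0.95, -0.66, -0.08, 0, 0, 0.25, -1]

```text
clock: 4.1
tcp_pos: [0.5501, 0.2063, 0.3444]
orientation: [2.501, 1.899, 0.001]
contact_force: [0.3, 0.7, -0.1]
grip_width: 0.0855
```

Run:
```python
from h import *
plan((.702,.0085,.29),Rt(YAW,12))
```

```text
t 4.1 shift [-0.288, 0.4182, 0.0042] turn [0.0175, -0.0304, 0.1643]
 grasp now [0.5501 0.2063 0.2905] goal tcp [0.713 0.011 0.343] F [ 0.3  0.7 -0.1] w 0.0855 q [-0.88, 0.32, 0.53, 1.75, -0.18, 1.12, -0.57]
```

>>> step_arm:
  commands:
    - [-0.05, 0.07, 0, 0.003, -0.005, 0.025, -1]
    - [-0.1, 0.14, 0, 0.006, -0.01, 0.05, -1]
    - [-0.15, 0.21, 0, 0.009, -0.015, 0.075, -1]
    - [-0.2, 0.28, 0, 0.012, -0.02, 0.1, -1]
    - [-0.25, 0.36, 0, 0.015, -0.025, 0.125, -1]
    - [-0.27, 0.4, 0, 0.0175, -0.03, 0.15, -1]
    - [-0.288, 0.418, 0.004, 0.0175, -0.0304, 0.1643, -1]
    - [-0.288, 0.418, 0.004, 0.0175, -0.0304, 0.1643, -1]
    - [-0.288, 0.418, 0.004, 0.0175, -0.0304, 0.1643, -1]
    - [-0.288, 0.418, 0.004, 0.0175, -0.0304, 0.1643, -1]

```text
clock: 5.35
tcp_pos: [0.7125, 0.0126, 0.3431]
orientation: [3.071, 0.409, -0.322]
contact_force: [1.2, 0.5, 1.0]
grip_width: 0.0852
```

Run:
```python
from h import *
w=grab_frame('wrist');s=grab_frame('side');t=grab_frame('top')
for n in('wrist','side','top'):
    f={'wrist':w,'side':s,'top':t}[n]
    print(n,[(x['point'],x['p']) for x in tip_of('pot',f)][:2],[(x['extent'],x['p']) for x in search_frame('pot',f)][:2])
print(w['K'])
a=np.hstack([w['img'],]);b=s['img'][120:280,240:440]
cv2.imwrite('pics/c1.png',np.hstack([cv2.resize(w['img'],(480,300)),cv2.resize(b,(320,300))[:,:]])[:,:,::-1])
plan((.702,.0085,.092),Rt(YAW,12))
```

```text
wrist [([329.0, 125.8], 0.98)] [([329.4, 139.5, 59.6, 65.8], 0.94), ([316.2, 118.4, 92.9, 97.0], 0.24)]
side [([358.1, 204.5], 0.66), ([290.1, 228.8], 0.21)] [([358.3, 199.8, 11.2, 25.6], 0.75)]
top [([330.5, 147.9], 0.53)] [([330.9, 141.0, 20.2, 20.0], 0.59)]
[[309.70691629   0.         328.15956175]
 [  0.         309.70691629 196.52039893]
 [  0.           0.           1.        ]]
t 5.8 shift [0.0825, 0.0003, 0.3876] turn [0.0, -0.0, -0.0]
 grasp now [0.7019 0.0086 0.2901] goal tcp [0.713 0.011 0.145] F [-1.1  0.   0.5] w 0.0853 q [-0.54, 0.72, 0.78, 1.3, -0.4, 1.5, -1.09]
```

View pics/c1.png

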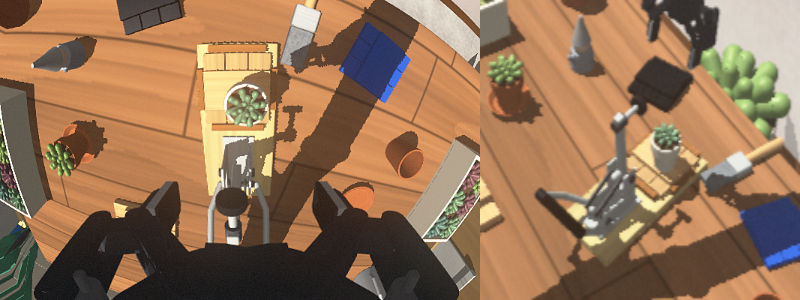

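```bash
cat >> h.py <<'E'
def wonz(f,px,z):
    K=f['K'];W=f['world_to_cam'];u=np.array([px[0]-K[0,2],px[1]-K[1,2]]);rr=np.linalg.norm(u);th=rr/K[0,0]
    d=W[:3,:3].T@np.array([*(np.sin(th)*u/rr),np.cos(th)]);o=-W[:3,:3].T@W[:3,3];return o+d*(z-o[2])/d[2]
def injig(P):
    c,d=np.cos(YAW),np.sin(YAW);q=np.asarray(P)[:2]-JIG;return np.array([c*q[0]+d*q[1],-d*q[0]+c*q[1]])
E
python3 - <<'E'
from h import *
w=grab_frame('wrist')
m=masks_of('pot',w)[0];print(m['p'],m['extent'])
for px,z in (((329,125.8),.04),((328,139),.1),(m['extent'][:2],.09)):
    P=wonz(w,px,z);print(P.round(4),injig(P).round(4))
f=tip_of('clamp_foot',w);print([(x['point'],x['p'],wonz(w,x['point'],.21),injig(wonz(w,x['point'],.21))) for x in f[:2]])
cv2.imwrite('pics/c2.png',cv2.resize(w['img'][40:330,230:430],None,fx=2,fy=2,interpolation=3)[:,:,::-1])
E
```

```text
0.72 [329.5, 140.4, 59.3, 65.4]
[0.7048 0.0075 0.04  ] [ 0.1097 -0.0166]
[0.7059 0.009  0.1   ] [ 0.1111 -0.0154]
[0.7019 0.0064 0.09  ] [ 0.1066 -0.017 ]
[([307.7, 263.1], 0.87, array([0.63753613, 0.00709846, 0.21      ]), array([0.04457896, 0.00043678]))]
```

View pics/c2.png

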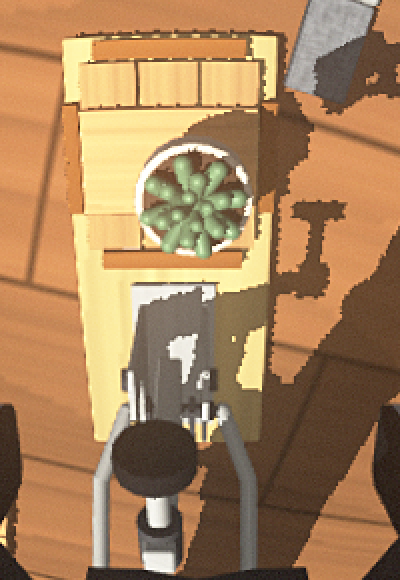

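>>> step_arm:
  commands:
    - [0.012, 0, 0.05, 0, 0, 0, -1]
    - [0.024, 0, 0.1, 0, 0, 0, -1]
    - [0.035, 0, 0.15, 0, 0, 0, -1]
    - [0.047, 0, 0.2, 0, 0, 0, -1]
    - [0.058, 0, 0.25, 0, 0, 0, -1]
    - [0.07, 0.001, 0.3, 0, 0, 0, -1]
    - [0.08, 0.001, 0.34, 0, 0, 0, -1]
    - [0.085, 0.001, 0.37, 0, 0, 0, -1]
    - [0.089, 0.001, 0.39, 0, 0, 0, -1]
    - [0.089, 0.001, 0.39, 0, 0, 0, -1]

```text
clock: 7.2
tcp_pos: [0.7155, 0.0117, 0.1422]
orientation: [3.071, 0.405, -0.324]
contact_force: [0.0, -0.3, 0.8]
grip_width: 0.0853
```

Run:
```python
from h import *
plan((.705,.009,.09),Rt(YAW,12))
w=grab_frame('wrist');s=grab_frame('side')
cv2.imwrite('pics/c3.png',np.hstack([cv2.resize(w['img'],(480,300)),cv2.resize(s['img'][120:270,290:450],(320,300))])[:,:,::-1])
```

```text
t 7.2 shift [0.0005, -0.0002, -0.0011] turn [-0.0, 0.0001, -0.0]
 grasp now [0.7046 0.0088 0.0895] goal tcp [0.716 0.012 0.143] F [ 0.  -0.3  0.8] w 0.0853 q [-0.51, 0.9, 0.69, 1.45, -0.5, 1.19, -1.04]
```

View pics/c3.png

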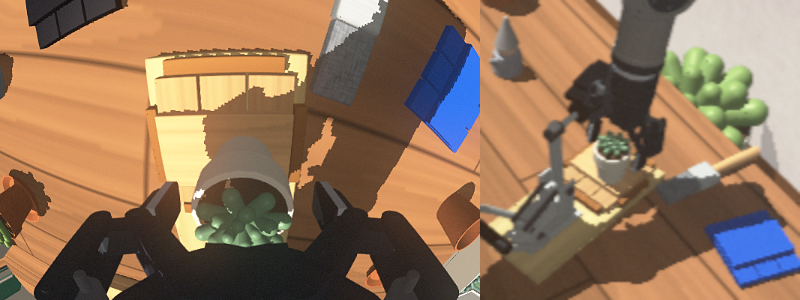

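>>> step_arm:
  commands:
    - [0, 0, 0, 0, 0, 0, 0.2]
    - [0, 0, 0, 0, 0, 0, 0.4]
    - [0, 0, 0, 0, 0, 0, 0.6]
    - [0, 0, 0, 0, 0, 0, 0.8]
    - [0, 0, 0, 0, 0, 0, 0.8]
    - [0, 0, 0, 0, 0, 0, 0.8]
    - [0, 0, 0, 0, 0, 0, 0.8]
    - [0, 0, 0, 0, 0, 0, 0.8]
    - [0, 0, 0, 0, 0, 0, 0.8]
    - [0, 0, 0, 0, 0, 0, 0.8]
  newtons: 30

```text
clock: 8.55
tcp_pos: [0.7166, 0.012, 0.1447]
orientation: [3.071, 0.406, -0.319]
contact_force: [-1.6, 3.2, 4.7]
grip_width: 0.0592
```

Run:
```python
from h import *
plan(J(.115,-.015,.25))
```

```text
t 8.55 shift [-0.0574, -0.0007, -0.311] turn [0.0, 0.0, 0.0]
 grasp now [0.7059 0.0091 0.0919] goal tcp [0.72  0.013 0.303] F [-1.6  3.2  4.7] w 0.0592 q [-0.51, 0.9, 0.69, 1.45, -0.5, 1.2, -1.04]
```

>>> step_arm:
  commands:
    - [-0.004, 0, -0.02, 0, 0, 0, 0.8]
    - [-0.01, 0, -0.05, 0, 0, 0, 0.8]
    - [-0.015, 0, -0.08, 0, 0, 0, 0.8]
    - [-0.022, 0, -0.12, 0, 0, 0, 0.8]
    - [-0.03, 0, -0.16, 0, 0, 0, 0.8]
    - [-0.037, 0, -0.2, 0, 0, 0, 0.8]
    - [-0.045, 0, -0.24, 0, 0, 0, 0.8]
    - [-0.052, 0, -0.28, 0, 0, 0, 0.8]
    - [-0.057, 0, -0.31, 0, 0, 0, 0.8]
    - [-0.057, 0, -0.31, 0, 0, 0, 0.8]

```text
clock: 9.8
tcp_pos: [0.721, 0.0128, 0.3038]
orientation: [3.071, 0.406, -0.315]
contact_force: [0.4, -0.6, -2.5]
grip_width: 0.0588
```

Run:
```python
from h import *
plan((.527,-.308,.22))
for y in (-.3,-.6,-.9): print(y);plan((.527,-.308,.22),Rt(y,12))
```

```text
t 9.8 shift [-0.496, 0.5187, 0.1666] turn [0.0, 0.0, 0.0]
 grasp now [0.7104 0.01   0.251 ] goal tcp [ 0.538 -0.305  0.273] F [ 0.4 -0.6 -2.5] w 0.0588 q [-0.53, 0.76, 0.76, 1.32, -0.42, 1.44, -1.09]
-0.3
t 9.8 shift [-0.4988, 0.5307, 0.1673] turn [0.0185, -0.0008, 0.0876]
 grasp now [0.7104 0.01   0.251 ] goal tcp [ 0.538 -0.311  0.273] F [ 0.4 -0.6 -2.5] w 0.0588 q [-0.53, 0.76, 0.76, 1.32, -0.42, 1.44, -1.09]
-0.6
t 9.8 shift [-0.5031, 0.5358, 0.1682] turn [0.0283, -0.0008, 0.1344]
 grasp now [0.7104 0.01   0.251 ] goal tcp [ 0.536 -0.314  0.273] F [ 0.4 -0.6 -2.5] w 0.0588 q [-0.53, 0.76, 0.76, 1.32, -0.42, 1.44, -1.09]
-0.9
t 9.8 shift [-0.5087, 0.5393, 0.1694] turn [0.0381, -0.0007, 0.1811]
 grasp now [0.7104 0.01   0.251 ] goal tcp [ 0.534 -0.317  0.273] F [ 0.4 -0.6 -2.5] w 0.0588 q [-0.53, 0.76, 0.76, 1.32, -0.42, 1.44, -1.09]
```

>>> step_arm:
  commands:
    - [0, 0.06, 0, 0, 0, 0, 0.8]
    - [0, 0.13, 0, 0, 0, 0, 0.8]
    - [0, 0.21, 0, 0, 0, 0, 0.8]
    - [-0.02, 0.29, 0.005, 0, 0, 0, 0.8]
    - [-0.09, 0.36, 0.02, 0.003, 0, 0.015, 0.8]
    - [-0.17, 0.41, 0.04, 0.006, 0, 0.03, 0.8]
    - [-0.25, 0.45, 0.06, 0.009, 0, 0.045, 0.8]
    - [-0.33, 0.48, 0.09, 0.012, 0, 0.06, 0.8]
    - [-0.4, 0.5, 0.12, 0.015, 0, 0.07, 0.8]
    - [-0.46, 0.52, 0.15, 0.017, -0.0008, 0.08, 0.8]

```text
clock: 11.05
tcp_pos: [0.5545, -0.3014, 0.2764]
orientation: [-3.072, 0.393, 0.325]
contact_force: [-0.1, -0.8, -2.7]
grip_width: 0.0594
```

Run:
```python
from h import *
plan((.527,-.308,.15),Rt(-.3,12))
```

```text
t 11.05 shift [0.0039, 0.0277, 0.1498] turn [0.0014, 0.0003, 0.0071]
 grasp now [ 0.5436 -0.2985  0.2237] goal tcp [ 0.538 -0.311  0.203] F [-0.1 -0.8 -2.7] w 0.0594 q [-0.18, 0.68, 0.9, 1.61, -0.45, 1.31, -1.01]
```

>>> step_arm:
  commands:
    - [0.001, 0.006, 0.03, 0, 0, 0.0015, 0.8]
    - [0.002, 0.012, 0.06, 0, 0, 0.003, 0.8]
    - [0.003, 0.02, 0.1, 0.001, 0, 0.005, 0.8]
    - [0.004, 0.028, 0.13, 0.0014, 0, 0.007, 0.8]
    - [0.004, 0.028, 0.15, 0.0014, 0, 0.007, 0.8]
    - [0.004, 0.028, 0.15, 0.0014, 0, 0.007, 0.8]
    - [0.004, 0.028, 0.15, 0.0014, 0, 0.007, 0.8]
    - [0.004, 0.028, 0.15, 0.0014, 0, 0.007, 0.8]
    - [0.004, 0.028, 0.15, 0.0014, 0, 0.007, 0.8]
    - [0.004, 0.028, 0.15, 0.0014, 0, 0.007, 0.8]

```text
clock: 12.3
tcp_pos: [0.5378, -0.3115, 0.2028]
orientation: [-3.059, 0.461, 0.323]
contact_force: [-0.2, -0.5, -2.1]
grip_width: 0.0592
```

Run:
```python
from h import *
plan((.527,-.308,.075),Rt(-.3,12))
w=grab_frame('wrist');s=grab_frame('side');t=grab_frame('top')
for n,f in(('w',w),('s',s),('t',t)):
    g=wonz if n=='w' else onz
    for th,z in(('saucer',0),('pot',.098)):
        print(n,th,[(np.round(x['point']),round(x['p'],2),g(f,x['point'],z).round(4)) for x in tip_of(th,f)[:2]])
a=cv2.resize(w['img'],(480,300));b=cv2.resize(s['img'][250:350,310:417],(320,300),interpolation=3)
c=cv2.resize(t['img'][160:260,380:500],(360,300),interpolation=3)
o=np.zeros((600,800,3),np.uint8);o[:300,:480]=a;o[:300,480:]=b;o[300:,:360]=c
cv2.imwrite('pics/c4.png',o[:,:,::-1])
```

```text
t 12.3 shift [0.0312, -0.0002, 0.147] turn [0.0, 0.0002, 0.0002]
 grasp now [ 0.527  -0.3081  0.1501] goal tcp [ 0.538 -0.311  0.128] F [-0.2 -0.5 -2.1] w 0.0592 q [-0.14, 0.75, 0.86, 1.69, -0.52, 1.19, -0.98]
w saucer [(array([326., 155.]), 0.56, array([ 0.5285, -0.3065,  0.    ]))]
w pot [(array([332., 217.]), 0.59, array([ 0.5234, -0.3088,  0.098 ]))]
s saucer [(array([363., 315.]), 0.56, array([ 0.5228, -0.3068,  0.    ]))]
s pot [(array([368., 298.]), 0.71, array([ 0.5246, -0.3153,  0.098 ]))]
t saucer [(array([432., 209.]), 0.6, array([ 0.5283, -0.3019,  0.    ]))]
t pot [(array([444., 204.]), 0.56, array([ 0.5294, -0.3149,  0.098 ])), (array([324., 148.]), 0.47, array([0.6879, 0.0241, 0.098 ]))]
```

View pics/c4.png

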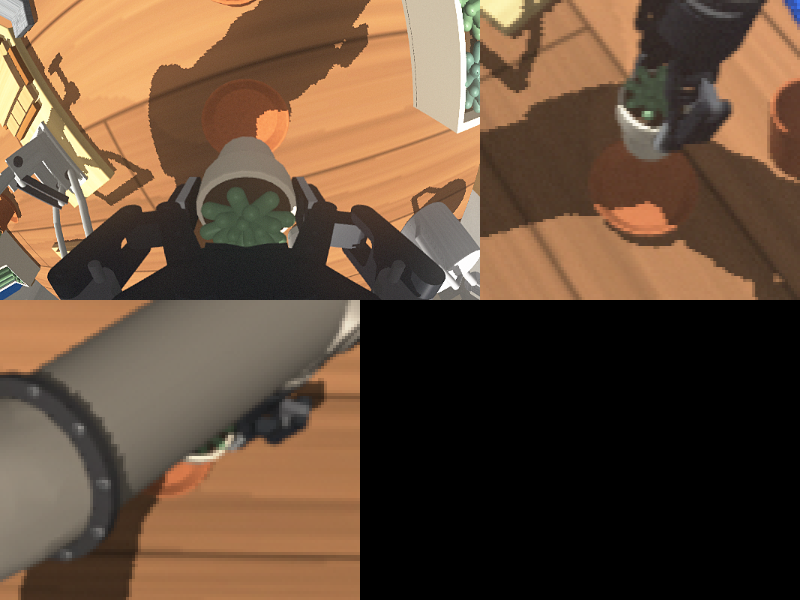

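>>> step_arm:
  commands:
    - [0.005, 0, 0.022, 0, 0, 0, 0.8]
    - [0.01, 0, 0.045, 0, 0, 0, 0.8]
    - [0.015, 0, 0.07, 0, 0, 0, 0.8]
    - [0.02, 0, 0.095, 0, 0, 0, 0.8]
    - [0.025, 0, 0.12, 0, 0, 0, 0.8]
    - [0.03, 0, 0.14, 0, 0, 0, 0.8]
    - [0.033, 0, 0.155, 0, 0, 0, 0.8]
    - [0.035, 0, 0.166, 0, 0, 0, 0.8]
    - [0.0365, 0, 0.172, 0, 0, 0, 0.8]
    - [0.0375, 0, 0.176, 0, 0, 0, 0.8]

```text
clock: 14.0
tcp_pos: [0.5377, -0.3115, 0.1127]
orientation: [-3.059, 0.461, 0.324]
contact_force: [0.0, -0.1, -2.6]
grip_width: 0.059
```

Run:
```python
from h import *
plan((.527,-.308,.057),Rt(-.3,12))
```

```text
t 14.0 shift [0.0012, -0.0003, 0.0058] turn [0.0, 0.0002, 0.0001]
 grasp now [ 0.5269 -0.3082  0.06  ] goal tcp [ 0.538 -0.311  0.11 ] F [ 0.  -0.1 -2.6] w 0.059 q [-0.1, 0.85, 0.78, 1.73, -0.6, 1.05, -0.94]
```

>>> step_arm:
  commands:
    - [0, 0, 0.001, 0, 0, 0, 0.8]
    - [0, 0, 0.002, 0, 0, 0, 0.8]
    - [0.001, 0, 0.003, 0, 0, 0, 0.8]
    - [0.001, 0, 0.004, 0, 0, 0, 0.8]
    - [0.001, 0, 0.004, 0, 0, 0, 0.8]
    - [0.001, 0, 0.004, 0, 0, 0, 0.8]
    - [0.001, 0, 0.004, 0, 0, 0, 0.8]
    - [0.001, 0, 0.004, 0, 0, 0, 0.8]
    - [0.001, 0, 0.004, 0, 0, 0, 0.8]
    - [0.001, 0, 0.004, 0, 0, 0, 0.8]

```text
clock: 15.25
tcp_pos: [0.5378, -0.3115, 0.1107]
orientation: [-3.059, 0.461, 0.324]
contact_force: [-0.3, 0.7, -0.8]
grip_width: 0.0587
```

>>> step_arm:
  commands:
    - [0, 0, 0.001, 0, 0, 0, 0.8]
    - [0, 0, 0.002, 0, 0, 0, 0.8]
    - [0.0, 0, 0.003, 0, 0, 0, 0.8]
    - [0.0, 0, 0.003, 0, 0, 0, 0.8]
    - [0, 0, 0.003, 0, 0, 0, 0.8]
    - [0, 0, 0.003, 0, 0, 0, 0.8]
    - [0, 0, 0.003, 0, 0, 0, 0.8]
    - [0, 0, 0.003, 0, 0, 0, 0.8]
    - [0, 0, 0.003, 0, 0, 0, 0.8]
    - [0, 0, 0.003, 0, 0, 0, 0.8]

```text
clock: 16.5
tcp_pos: [0.5377, -0.3115, 0.1106]
orientation: [-3.058, 0.461, 0.322]
contact_force: [-1.5, 2.6, 9.8]
grip_width: 0.059
```

>>> step_arm:
  commands:
    - [0, 0, -0.001, 0, 0, 0, 0.8]
    - [0, 0, -0.001, 0, 0, 0, 0.0]
    - [0, 0, -0.001, 0, 0, 0, -0.3]
    - [0, 0, -0.001, 0, 0, 0, -0.4]
    - [0, 0, -0.001, 0, 0, 0, -0.5]
    - [0, 0, -0.001, 0, 0, 0, -0.6]
    - [0, 0, -0.001, 0, 0, 0, -0.8]
    - [0, 0, -0.001, 0, 0, 0, -1]
    - [0, 0, -0.001, 0, 0, 0, -1]
    - [0, 0, -0.001, 0, 0, 0, -1]

```text
clock: 17.75
tcp_pos: [0.5378, -0.3116, 0.111]
orientation: [-3.058, 0.461, 0.323]
contact_force: [-0.4, 0.0, 0.3]
grip_width: 0.0853
```

Run:
```python
from h import *
plan((.527,-.308,.19))
w=grab_frame('wrist');s=grab_frame('side')
a=cv2.resize(w['img'],(480,300));b=cv2.resize(s['img'][250:350,310:417],(320,300),interpolation=3)
cv2.imwrite('pics/c5.png',np.hstack([a,b])[:,:,::-1])
```

```text
t 17.75 shift [-0.0552, -0.0006, -0.2575] turn [0.0, 0.0, 0.0]
 grasp now [ 0.527  -0.3082  0.0583] goal tcp [ 0.538 -0.311  0.243] F [-0.4  0.   0.3] w 0.0853 q [-0.09, 0.86, 0.78, 1.73, -0.6, 1.05, -0.94]
```

View pics/c5.png

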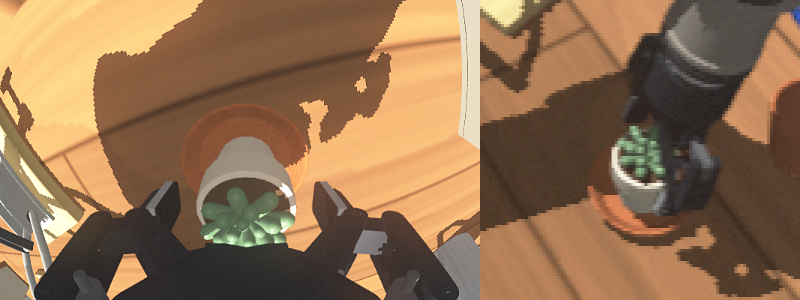

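>>> step_arm:
  commands:
    - [-0.004, 0, -0.02, 0, 0, 0, -1]
    - [-0.01, 0, -0.05, 0, 0, 0, -1]
    - [-0.017, 0, -0.08, 0, 0, 0, -1]
    - [-0.026, 0, -0.12, 0, 0, 0, -1]
    - [-0.034, 0, -0.16, 0, 0, 0, -1]
    - [-0.043, 0, -0.2, 0, 0, 0, -1]
    - [-0.051, 0, -0.24, 0, 0, 0, -1]
    - [-0.06, 0, -0.28, 0, 0, 0, -1]
    - [-0.068, 0, -0.32, 0, 0, 0, -1]
    - [-0.077, 0, -0.36, 0, 0, 0, -1]

```text
clock: 19.1
tcp_pos: [0.5376, -0.3117, 0.2965]
orientation: [-3.058, 0.461, 0.323]
contact_force: [0.2, 0.5, -0.3]
grip_width: 0.0853
```

Run:
```python
from h import *
plan(J(-.1588,0,.22),Rt(YAW+np.pi/2,0))
```

```text
t 19.1 shift [-0.3238, -0.4506, 0.1156] turn [-0.0357, 0.0196, -0.3379]
 grasp now [ 0.5269 -0.3083  0.2438] goal tcp [ 0.441 -0.046  0.274] F [ 0.2  0.5 -0.3] w 0.0853 q [-0.18, 0.65, 0.93, 1.62, -0.44, 1.34, -1.03]
```

>>> step_arm:
  commands:
    - [-0.03, -0.04, 0, -0.003, 0.002, -0.028, -1]
    - [-0.06, -0.08, 0, -0.006, 0.003, -0.056, -1]
    - [-0.09, -0.12, 0.01, -0.009, 0.005, -0.085, -1]
    - [-0.12, -0.17, 0.025, -0.012, 0.007, -0.113, -1]
    - [-0.15, -0.21, 0.04, -0.015, 0.008, -0.141, -1]
    - [-0.18, -0.25, 0.05, -0.018, 0.01, -0.17, -1]
    - [-0.21, -0.3, 0.065, -0.021, 0.012, -0.198, -1]
    - [-0.24, -0.34, 0.08, -0.024, 0.013, -0.226, -0.5]
    - [-0.27, -0.38, 0.09, -0.027, 0.015, -0.255, 0]
    - [-0.3, -0.42, 0.105, -0.03, 0.017, -0.283, 0.2]

```text
clock: 20.35
tcp_pos: [0.4487, -0.064, 0.2772]
orientation: [-2.302, -2.131, 0.057]
contact_force: [0.2, 1.3, -0.6]
grip_width: 0.0347
```

Run:
```python
from h import *
plan(J(-.1588,0,.22),Rt(YAW+np.pi/2,0))
```

```text
t 20.35 shift [0.0347, -0.0174, 0.0064] turn [-0.0051, 0.0029, -0.0541]
 grasp now [ 0.4471 -0.0652  0.2234] goal tcp [ 0.441 -0.046  0.274] F [ 0.2  1.3 -0.6] w 0.0347 q [-0.51, 0.16, 0.56, 2.11, -0.08, 0.93, 0.02]
```

>>> step_arm:
  commands:
    - [0.015, -0.008, 0.003, -0.002, 0.001, -0.025, 0.2]
    - [0.03, -0.015, 0.006, -0.004, 0.002, -0.045, 0.2]
    - [0.0347, -0.0174, 0.0064, -0.0051, 0.0029, -0.0541, 0.2]
    - [0.0347, -0.0174, 0.0064, -0.0051, 0.0029, -0.0541, 0.2]
    - [0.0347, -0.0174, 0.0064, -0.0051, 0.0029, -0.0541, 0.2]
    - [0.0347, -0.0174, 0.0064, -0.0051, 0.0029, -0.0541, 0.2]
    - [0.0347, -0.0174, 0.0064, -0.0051, 0.0029, -0.0541, 0.2]
    - [0.0347, -0.0174, 0.0064, -0.0051, 0.0029, -0.0541, 0.2]
    - [0.0347, -0.0174, 0.0064, -0.0051, 0.0029, -0.0541, 0.2]
    - [0.0347, -0.0174, 0.0064, -0.0051, 0.0029, -0.0541, 0.2]

```text
clock: 21.6
tcp_pos: [0.4413, -0.0461, 0.2739]
orientation: [1.911, 2.493, -0.0]
contact_force: [0.8, 0.6, 0.2]
grip_width: 0.0341
```

Run:
```python
from h import *
plan(J(-.1588,0,.130),Rt(YAW+np.pi/2,0))
w=grab_frame('wrist');s=grab_frame('side')
for x in tip_of('handle_grip',w)[:2]: P=wonz(w,x['point'],.1268);print(x['point'],x['p'],P.round(4),injig(P).round(4))
m=masks_of('handle_grip',w)[0];print(m['extent'],m['p'])
for n in ('pot','saucer'):
    for x in tip_of(n,s)[:2]: print(n,x['point'],x['p'],onz(s,x['point'],0).round(3))
a=cv2.resize(w['img'],(480,300));b=cv2.resize(s['img'][180:340,260:430],(320,300),interpolation=3)
cv2.imwrite('pics/c6.png',np.hstack([a,b])[:,:,::-1])
```

```text
t 21.6 shift [0.0, -0.0001, 0.18] turn [0.0, 0.0, 0.0]
 grasp now [ 0.4413 -0.0461  0.22  ] goal tcp [ 0.441 -0.046  0.184] F [0.8 0.6 0.2] w 0.0341 q [-0.49, 0.13, 0.5, 2.14, -0.08, 0.89, 0.32]
[324.9, 205.2] 0.86 [ 0.4408 -0.0464  0.1268] [-0.1593 -0.0002]
[399.7, 202.5, 178.8, 158.7] 0.72
pot [366.2, 314.6] 0.56 [ 0.532 -0.311  0.   ]
```

View pics/c6.png

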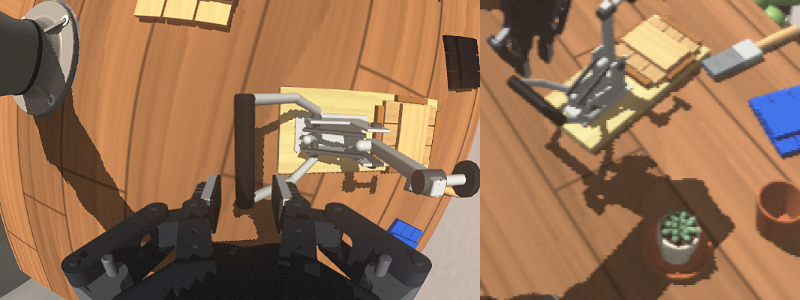

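>>> step_arm:
  commands:
    - [0, 0, 0.02, 0, 0, 0, 0.2]
    - [0, 0, 0.04, 0, 0, 0, 0.2]
    - [0, 0, 0.07, 0, 0, 0, 0.2]
    - [0, 0, 0.1, 0, 0, 0, 0.2]
    - [0, 0, 0.12, 0, 0, 0, 0.2]
    - [0, 0, 0.14, 0, 0, 0, 0.2]
    - [0, 0, 0.16, 0, 0, 0, 0.2]
    - [0, 0, 0.17, 0, 0, 0, 0.2]
    - [0, 0, 0.18, 0, 0, 0, 0.2]
    - [0, 0, 0.18, 0, 0, 0, 0.2]

```text
clock: 23.15
tcp_pos: [0.4412, -0.0462, 0.1837]
orientation: [1.911, 2.493, -0.0]
contact_force: [-0.5, 0.5, 0.9]
grip_width: 0.0341
```

Run:
```python
from h import *
plan(J(-.1588,0,.130),Rt(YAW+np.pi/2,0))
for a in range(-48,34,4)  :
    a_=np.radians(a);x=-62+130*np.sin(a_)+7;z=43+130*np.cos(a_);print(a,((x+158.8)/500).round(3),(-(z-130)/500).round(3),end=' | ')
```

```text
t 23.15 shift [0.0001, 0.0001, -0.0004] turn [-0.0, 0.0, 0.0]
 grasp now [ 0.4412 -0.0462  0.1298] goal tcp [ 0.441 -0.046  0.184] F [-0.5  0.5  0.9] w 0.0341 q [-0.43, 0.29, 0.46, 2.22, -0.21, 0.67, 0.44]
-48 0.014 0.0 | -44 0.027 -0.013 | -40 0.04 -0.025 | -36 0.055 -0.036 | -32 0.07 -0.046 | -28 0.086 -0.056 | -24 0.102 -0.064 | -20 0.119 -0.07 | -16 0.136 -0.076 | -12 0.154 -0.08 | -8 0.171 -0.083 | -4 0.189 -0.085 | 0 0.208 -0.086 | 4 0.226 -0.085 | 8 0.244 -0.083 | 12 0.262 -0.08 | 16 0.279 -0.076 | 20 0.297 -0.07 | 24 0.313 -0.064 | 28 0.33 -0.056 | 32 0.345 -0.046 |
```

>>> step_arm:
  commands:
    - [0, 0.014, 0, 0, 0, 0, 0.2]
    - [0, 0.03, -0.015, 0, 0, 0, 0.2]
    - [0, 0.05, -0.033, 0, 0, 0, 0.2]
    - [0, 0.07, -0.046, 0, 0, 0, 0.2]
    - [0, 0.094, -0.06, 0, 0, 0, 0.2]
    - [0, 0.119, -0.07, 0, 0, 0, 0.2]
    - [0, 0.145, -0.078, 0, 0, 0, 0.2]
    - [0, 0.171, -0.083, 0, 0, 0, 0.2]
    - [0, 0.19, -0.085, 0, 0, 0, 0.2]
    - [0, 0.208, -0.086, 0, 0, 0, 0.2]

```text
clock: 24.4
tcp_pos: [0.5422, -0.019, 0.2266]
orientation: [1.911, 2.493, -0.001]
contact_force: [0.3, 0.7, -1.5]
grip_width: 0.034
```

Run:
```python
from h import *
plan(J(-.055,0,.173),Rt(YAW+np.pi/2,0))
w=grab_frame('wrist');s=grab_frame('side')
for x in tip_of('handle_grip',w)[:1]: P=wonz(w,x['point'],.17);print(x['point'],x['p'],injig(P).round(4))
o=readout.get_obs();print(injig((o['tcp_pos'])))
for a in range(0,33,4)  :
    a_=np.radians(a);x=7+130*np.sin(a_);z=130*np.cos(a_);print(a,((x-7)/500).round(3),(-(z-130)/500).round(3),end=' | ')
a=cv2.resize(w['img'],(480,300));b=cv2.resize(s['img'][130:270,260:410],(320,300),interpolation=3)
cv2.imwrite('pics/c7.png',np.hstack([a,b])[:,:,::-1])
```

```text
t 24.4 shift [-0.0, -0.0015, -0.0007] turn [-0.0001, 0.0, 0.0]
 grasp now [ 0.5422 -0.019   0.1727] goal tcp [ 0.541 -0.019  0.227] F [ 0.3  0.7 -1.5] w 0.034 q [-0.45, 0.38, 0.46, 1.97, -0.22, 0.84, 0.39]
[341.4, 261.5] 0.68 [-0.0465  0.0003]
[-0.05376745  0.00010163]
0 0.0 -0.0 | 4 0.018 0.001 | 8 0.036 0.003 | 12 0.054 0.006 | 16 0.072 0.01 | 20 0.089 0.016 | 24 0.106 0.022 | 28 0.122 0.03 | 32 0.138 0.04 |
```

View pics/c7.png

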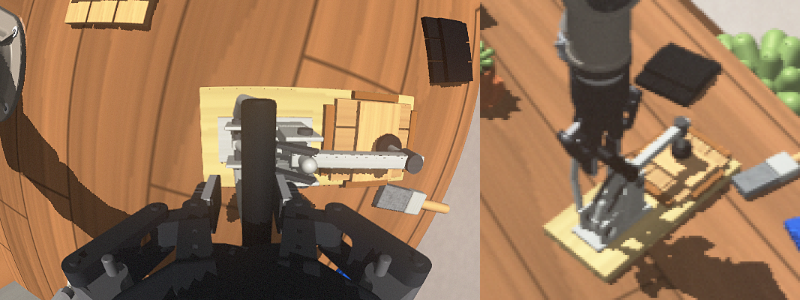

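>>> step_arm:
  commands:
    - [0, 0.015, 0.001, 0, 0, 0, 0.2]
    - [0, 0.03, 0.002, 0, 0, 0, 0.2]
    - [0, 0.046, 0.004, 0, 0, 0, 0.2]
    - [0, 0.062, 0.007, 0, 0, 0, 0.2]
    - [0, 0.078, 0.011, 0, 0, 0, 0.2]
    - [0, 0.094, 0.017, 0, 0, 0, 0.2]
    - [0, 0.108, 0.022, 0, 0, 0, 0.2]
    - [0, 0.12, 0.028, 0, 0, 0, 0.2]
    - [0, 0.13, 0.033, 0, 0, 0, 0.2]
    - [0, 0.136, 0.036, 0, 0, 0, 0.2]

```text
clock: 25.8
tcp_pos: [0.609, -0.0007, 0.2088]
orientation: [1.909, 2.492, 0.002]
contact_force: [0.1, 0.6, 0.1]
grip_width: 0.034
```

Run:
```python
from h import *
plan(J(.0107,0,.151),Rt(YAW+np.pi/2,0))
w=grab_frame('wrist')
for x in tip_of('handle_grip',w)[:1]: P=wonz(w,x['point'],.148);print(x['point'],x['p'],injig(P).round(4))
o=readout.get_obs();print(injig((o['tcp_pos'])))
```

```text
t 25.8 shift [-0.0006, -0.0087, 0.0079] turn [0.0004, 0.0001, 0.0001]
 grasp now [ 0.6092 -0.0007  0.1549] goal tcp [ 0.605 -0.002  0.205] F [0.1 0.6 0.1] w 0.034 q [-0.42, 0.5, 0.43, 1.83, -0.27, 0.87, 0.4]
[315.7, 258.8] 0.6 [ 0.0111 -0.0002]
[0.01475991 0.0002598 ]
```

>>> step_arm:
  commands:
    - [0, -0.004, -0.01, 0, 0, 0, 0.1]
    - [0, -0.006, -0.03, 0, 0, 0, 0.1]
    - [0, -0.008, -0.06, 0, 0, 0, 0.1]
    - [0, -0.008, -0.1, 0, 0, 0, 0.1]
    - [0, -0.008, -0.14, 0, 0, 0, 0.1]
    - [0, -0.008, -0.18, 0, 0, 0, 0.1]
    - [0, -0.008, -0.2, 0, 0, 0, 0.1]
    - [0, -0.008, -0.2, 0, 0, 0, 0.1]
    - [0, -0.008, -0.2, 0, 0, 0, 0.1]
    - [0, -0.008, -0.2, 0, 0, 0, 0.1]

```text
clock: 27.15
tcp_pos: [0.6043, -0.0018, 0.308]
orientation: [1.91, 2.493, 0.0]
contact_force: [-0.1, 0.2, 0.2]
grip_width: 0.0385
```

Run:
```python
from h import *
w=grab_frame('wrist');s=grab_frame('side')
for x in tip_of('handle_grip',w)[:1]: P=wonz(w,x['point'],.148);print(x['point'],x['p'],injig(P).round(4))
for x in tip_of('clamp_foot',w)[:1]: P=wonz(w,x['point'],.04);print(x['point'],x['p'],injig(P).round(4))
plan(J(.0107,0,.151),Rt(YAW+np.pi/2,0))
a=cv2.resize(w['img'],(480,300));b=cv2.resize(s['img'][150:260,290:407],(320,300),interpolation=3)
cv2.imwrite('pics/c8.png',np.hstack([a,b])[:,:,::-1])
```

```text
[324.4, 200.4] 0.89 [0.0093 0.0002]
[419.9, 170.4] 0.66 [0.1172 0.0048]
t 27.35 shift [-0.0006, 0.0002, 0.2071] turn [0.0002, 0.0001, 0.0001]
 grasp now [ 0.6047 -0.0019  0.2545] goal tcp [ 0.605 -0.002  0.205] F [ 0.1  0.5 -0.3] w 0.038 q [-0.47, 0.38, 0.48, 1.75, -0.2, 1.05, 0.35]
```

View pics/c8.png

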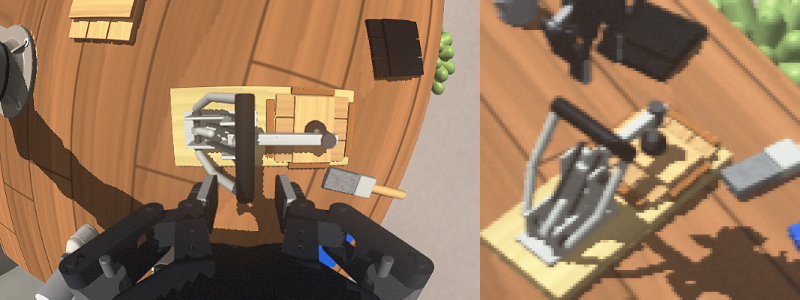

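Run:
```python
from h import *
s=grab_frame('side')
print('foot pred ctr',proj(s,J(.115,0,.046)),[(x['point'],x['p']) for x in tip_of('clamp_foot',s)[:2]],[x['extent'] for x in search_frame('clamp_foot',s)[:1]])
print('arm end',proj(s,J(.115,0,.095)))
for j in (1.2,1.3,1.34,1.43):
    a=j-.84;print(j,[proj(s,J(-.062+.13*np.sin(a),y,.04+.13*np.cos(a))).round(1) for y in(0,.058,-.058)])
print([(x['point'],x['p']) for x in tip_of('handle_grip',s)[:2]])
```

```text
foot pred ctr [352.93248191 202.46503806] [([351.7, 202.8], 0.56)] [[352.6, 200.4, 11.7, 9.1]]
arm end [353.69982065 191.90221609]
1.2 [array([324.9, 198.8]), array([311. , 188.9]), array([339.5, 209.1])]
1.3 [array([327.7, 197.9]), array([313.8, 188.2]), array([342.3, 208.1])]
1.34 [array([328.8, 197.6]), array([314.9, 187.9]), array([343.3, 207.8])]
1.43 [array([331.1, 197.3]), array([317.3, 187.7]), array([345.6, 207.4])]
[([330.6, 194.2], 0.83)]
```

>>> step_arm:
  commands:
    - [0, 0, 0, 0, 0, 0, 0.1]
    - [0, 0, 0, 0, 0, 0, 0.1]
    - [0, 0, 0, 0, 0, 0, 0.1]
    - [0, 0, 0, 0, 0, 0, 0.1]
    - [0, 0, 0, 0, 0, 0, 0.1]
    - [0, 0, 0, 0, 0, 0, 0.1]
    - [0, 0, 0, 0, 0, 0, 0.1]
    - [0, 0, 0, 0, 0, 0, 0.1]
    - [0, 0, 0, 0, 0, 0, 0.1]
    - [0, 0, 0, 0, 0, 0, 0.1]

```text
clock: 28.8
tcp_pos: [0.6047, -0.0018, 0.3088]
orientation: [1.909, 2.493, 0.002]
contact_force: [-0.7, -0.4, -1.0]
grip_width: 0.0387
```

>>> step_arm:
  commands:
    - [0, 0, 0, 0, 0, 0, 0.1]
    - [0, 0, 0, 0, 0, 0, 0.1]
    - [0, 0, 0.03, 0, 0, 0, 0.1]
    - [0, 0, 0.07, 0, 0, 0, 0.1]
    - [0, 0, 0.11, 0, 0, 0, 0.1]
    - [0, 0, 0.14, 0, 0, 0, 0.1]
    - [0, 0, 0.17, 0, 0, 0, 0.1]
    - [0, 0, 0.19, 0, 0, 0, 0.1]
    - [0, 0, 0.205, 0, 0, 0, 0.1]
    - [0, 0, 0.205, 0, 0, 0, 0.2]

```text
clock: 30.05
tcp_pos: [0.6048, -0.0019, 0.2059]
orientation: [1.91, 2.493, 0.001]
contact_force: [-0.8, 0.6, -0.5]
grip_width: 0.0343
```

Run:
```python
from h import *
plan(J(.0107,0,.151),Rt(YAW+np.pi/2,0))
o=readout.get_obs();x0=injig(o['tcp_pos'])[0]*1000;z0=(o['tcp_pos'][2]-r.pinch_z)*1000;print(x0,z0)
for a in range(34,-50,-4)  :
    a_=np.radians(a);x=-62+130*np.sin(a_)-7;z=43+130*np.cos(a_);print(a,((x-x0)/500).round(3),(-(z-z0)/500).round(3),end=' | ')
```

```text
t 30.05 shift [-0.0005, 0.0001, 0.0019] turn [0.0002, 0.0001, 0.0001]
 grasp now [ 0.6049 -0.0019  0.152 ] goal tcp [ 0.605 -0.002  0.205] F [-0.8  0.6 -0.5] w 0.0343 q [-0.42, 0.5, 0.43, 1.84, -0.27, 0.86, 0.4]
10.632463827188339 151.9731249386354
34 -0.014 0.002 | 30 -0.029 -0.007 | 26 -0.045 -0.016 | 22 -0.062 -0.023 | 18 -0.079 -0.029 | 14 -0.096 -0.034 | 10 -0.114 -0.038 | 6 -0.132 -0.041 | 2 -0.15 -0.042 | -2 -0.168 -0.042 | -6 -0.186 -0.041 | -10 -0.204 -0.038 | -14 -0.222 -0.034 | -18 -0.24 -0.029 | -22 -0.257 -0.023 | -26 -0.273 -0.016 | -30 -0.289 -0.007 | -34 -0.305 0.002 | -38 -0.319 0.013 | -42 -0.333 0.025 | -46 -0.346 0.037 |
```

>>> step_arm:
  commands:
    - [0, -0.014, 0.0, 0, 0, 0, 0.2]
    - [0, -0.025, -0.005, 0, 0, 0, 0.2]
    - [0, -0.037, -0.012, 0, 0, 0, 0.2]
    - [0, -0.052, -0.019, 0, 0, 0, 0.2]
    - [0, -0.07, -0.026, 0, 0, 0, 0.2]
    - [0, -0.088, -0.032, 0, 0, 0, 0.2]
    - [0, -0.107, -0.037, 0, 0, 0, 0.2]
    - [0, -0.127, -0.04, 0, 0, 0, 0.2]
    - [0, -0.147, -0.042, 0, 0, 0, 0.2]
    - [0, -0.168, -0.042, 0, 0, 0, 0.2]

```text
clock: 31.3
tcp_pos: [0.5237, -0.0238, 0.2273]
orientation: [1.909, 2.492, 0.003]
contact_force: [3.9, 1.3, 2.4]
grip_width: 0.0341
```

Run:
```python
from h import *
plan(J(-.068,0,.173),Rt(YAW+np.pi/2,0))
o=readout.get_obs();x0=injig(o['tcp_pos'])[0]*1000;z0=(o['tcp_pos'][2]-r.pinch_z)*1000;print(x0,z0)
w=grab_frame('wrist')
for x in tip_of('handle_grip',w)[:1]: P=wonz(w,x['point'],.17);print(x['point'],x['p'],injig(P).round(4))
for a in list(range(-2,-48,-4))+[-48]  :
    a_=np.radians(a);x=-62+130*np.sin(a_)-7;z=43+130*np.cos(a_);print(a,((x-x0)/500).round(3),(-(z-z0)/500).round(3),end=' | ')
```

```text
t 31.3 shift [-0.0003, 0.0108, 0.0008] turn [0.0005, 0.0001, 0.0001]
 grasp now [ 0.5238 -0.0238  0.1734] goal tcp [ 0.529 -0.023  0.227] F [3.9 1.3 2.4] w 0.0341 q [-0.45, 0.34, 0.47, 2.02, -0.21, 0.82, 0.39]
-73.42094719509146 173.3937907395258
[340.8, 260.3] 0.89 [-0.0657  0.0007]
-2 -0.0 0.001 | -6 -0.018 0.002 | -10 -0.036 0.005 | -14 -0.054 0.009 | -18 -0.072 0.014 | -22 -0.089 0.02 | -26 -0.105 0.027 | -30 -0.121 0.036 | -34 -0.137 0.045 | -38 -0.151 0.056 | -42 -0.165 0.068 | -46 -0.178 0.08 | -48 -0.184 0.087 |
```

>>> step_arm:
  commands:
    - [0, -0.018, 0.002, 0, 0, 0, 0.2]
    - [0, -0.04, 0.006, 0, 0, 0, 0.2]
    - [0, -0.063, 0.011, 0, 0, 0, 0.2]
    - [0, -0.085, 0.019, 0, 0, 0, 0.2]
    - [0, -0.107, 0.028, 0, 0, 0, 0.2]
    - [0, -0.129, 0.04, 0, 0, 0, 0.2]
    - [0, -0.149, 0.055, 0, 0, 0, 0.2]
    - [0, -0.167, 0.069, 0, 0, 0, 0.2]
    - [0, -0.182, 0.083, 0, 0, 0, 0.2]
    - [0, -0.188, 0.087, 0, 0, 0, 0.2]

```text
clock: 32.65
tcp_pos: [0.4326, -0.0484, 0.1833]
orientation: [1.91, 2.491, 0.003]
contact_force: [6.2, 3.0, 4.8]
grip_width: 0.0341
```

Run:
```python
from h import *
plan(J(-.1588,0,.13),Rt(YAW+np.pi/2,0))
o=readout.get_obs();print(injig(o['tcp_pos']))
w=grab_frame('wrist');t=grab_frame('top')
for x in tip_of('handle_grip',w)[:1]: P=wonz(w,x['point'],.127);print(x['point'],x['p'],injig(P).round(4))
```

```text
t 32.65 shift [-0.0001, 0.018, -0.0011] turn [0.0005, 0.0001, 0.0]
 grasp now [ 0.4327 -0.0484  0.1294] goal tcp [ 0.441 -0.046  0.184] F [6.2 3.  4.8] w 0.0341 q [-0.43, 0.28, 0.46, 2.24, -0.2, 0.65, 0.44]
[-1.67778361e-01  3.70325761e-05]
[341.4, 263.4] 0.69 [-0.1598 -0.0006]
```

>>> step_arm:
  commands:
    - [0, -0.003, 0.002, 0, 0, 0, 0.2]
    - [0, -0.006, 0.004, 0, 0, 0, 0.2]
    - [0, -0.006, 0.004, 0, 0, 0, 0.2]
    - [0, -0.006, 0.004, 0, 0, 0, 0.2]
    - [0, -0.006, 0.004, 0, 0, 0, 0.2]
    - [0, -0.006, 0.004, 0, 0, 0, 0.2]
    - [0, -0.006, 0.004, 0, 0, 0, 0.2]
    - [0, -0.006, 0.004, 0, 0, 0, 0.2]
    - [0, -0.006, 0.004, 0, 0, 0, 0.2]
    - [0, -0.006, 0.004, 0, 0, 0, 0.2]

```text
clock: 34.05
tcp_pos: [0.4323, -0.0487, 0.1823]
orientation: [1.906, 2.489, 0.009]
contact_force: [7.1, 3.6, 4.1]
grip_width: 0.0342
```

>>> step_arm:
  commands:
    - [0, 0.01, -0.003, 0, 0, 0, 0.1]
    - [0, 0.018, -0.006, 0, 0, 0, 0.1]
    - [0, 0.018, -0.02, 0, 0, 0, 0.1]
    - [0, 0.018, -0.05, 0, 0, 0, 0.1]
    - [0, 0.018, -0.08, 0, 0, 0, 0.1]
    - [0, 0.018, -0.12, 0, 0, 0, 0.1]
    - [0, 0.018, -0.16, 0, 0, 0, 0.1]
    - [0, 0.018, -0.19, 0, 0, 0, 0.1]
    - [0, 0.018, -0.19, 0, 0, 0, 0.1]
    - [0, 0.018, -0.19, 0, 0, 0, 0.1]

```text
clock: 35.3
tcp_pos: [0.4398, -0.0463, 0.277]
orientation: [1.906, 2.49, 0.008]
contact_force: [0.3, -0.2, -0.3]
grip_width: 0.0384
```

Run:
```python
from h import *
plan(J(-.1588,0,.13),Rt(YAW+np.pi/2,0))
w=grab_frame('wrist');s=grab_frame('side');save(s,'s9.png')
for x in tip_of('handle_grip',w)[:1]: P=wonz(w,x['point'],.1268);print(x['point'],x['p'],injig(P).round(4))
for n in ('handle_grip','clamp_foot','panel','pot','saucer','potted_saucer','gnome','glue_bottle','empty_pot'):print(n,[(x['point'],x['p']) for x in tip_of(n,s)[:4]])
a=cv2.imread('pics/s0.png')
b=np.hstack([cv2.resize(q[130:280,250:400],(400,400),interpolation=3) for q in (a,s['img'][:,:,::-1])])
c=cv2.resize(s['img'][120:380,180:500,::-1],(246,200))
o=np.zeros((600,800,3),np.uint8);o[:400]=b;o[400:,:246]=c;o[400:,260:580]=cv2.resize(w['img'],(320,200))[:,:,::-1]
o[400:,590:790]=cv2.resize(s['img'][270:340,330:400,::-1],(200,200),interpolation=3)
cv2.imwrite('pics/c9.png',o)
g=lambda q:cv2.cvtColor(q,cv2.COLOR_BGR2GRAY).astype(np.float32)
# image shift of bar/arm crops between first and now
for nm,(y0,y1,x0,x1) in {'bar':(215,255,270,310),'armtop':(165,200,318,350)}.items():
    A=g(a)[y0-8:y1+8,x0-8:x1+8];B=g(np.ascontiguousarray(s['img'][:,:,::-1]))
    T=g(a)[y0:y1,x0:x1];m=cv2.matchTemplate(B[y0-8:y1+8,x0-8:x1+8],T,cv2.TM_CCOEFF_NORMED);print(nm,m.max(),np.subtract(np.unravel_index(m.argmax(),m.shape),8))
```

```text
t 35.3 shift [-0.0002, 0.0015, 0.1863] turn [0.0012, 0.0003, 0.0002]
 grasp now [ 0.4402 -0.0463  0.2231] goal tcp [ 0.441 -0.046  0.184] F [ 0.3 -0.2 -0.3] w 0.0384 q [-0.5, 0.12, 0.51, 2.15, -0.07, 0.89, 0.31]
[325.5, 206.9] 0.62 [-0.1592 -0.0024]
handle_grip [([289.1, 228.1], 0.78)]
clamp_foot [([339.2, 172.9], 0.68), ([288.0, 229.8], 0.38)]
panel [([218.7, 228.2], 0.89), ([353.9, 165.9], 0.77), ([353.3, 207.4], 0.57), ([426.1, 241.9], 0.55)]
pot [([366.8, 312.9], 0.93)]
saucer [([360.6, 316.8], 0.96)]
potted_saucer [([257.8, 176.7], 0.71)]
gnome [([304.6, 154.9], 0.86), ([365.5, 314.3], 0.66)]
glue_bottle [([301.6, 362.2], 0.56)]
empty_pot [([418.9, 297.5], 0.89), ([253.7, 176.3], 0.5)]
bar 0.95781124 [0 0]
armtop 0.97929794 [0 0]
```

View pics/c9.png

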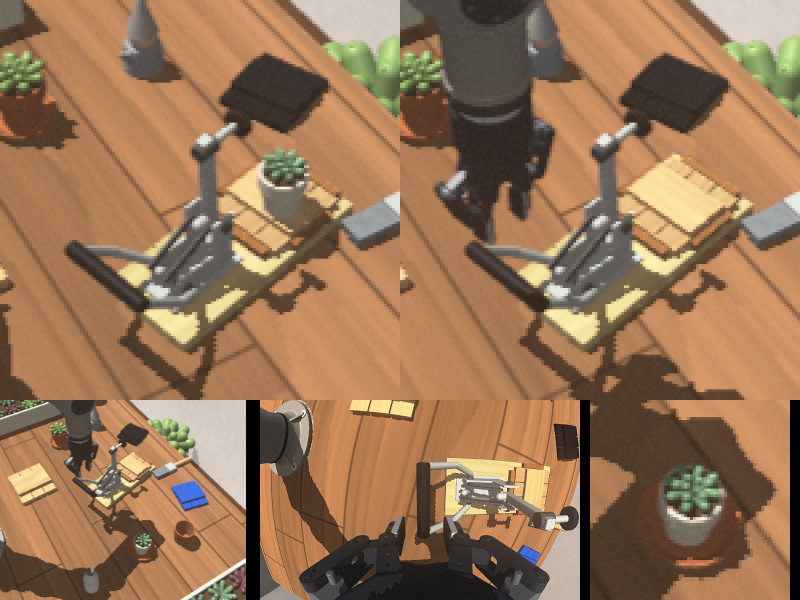

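```bash
python3 -c "
from h import *
print(r.hand_in())"
```

```text
the job is handed in; nothing more can be done
None
```

I finished the job in the order asked and handed it in at about 35 s of the 72 s allowed; the hand-in reports no verdict.

- **Succulent:** I lifted it by the rim and lowered it into the empty saucer until the wrist felt about 10 N of contact. Then I released it. Later pictures show it upright in the saucer.
- **Clamp closed:** With the fingers around the bar but not gripping it, I pushed the handle over centre. The bar then stood where it should at the stop (side camera within about 0.5 pixel of the locked position, and distinct from dead centre). The foot lay on the panel, with no force on the gripper. I lifted clear and left the clamp pressing on its own for about 3 s.
- **Clamp opened:** I swung the handle back until it met resistance. The last side view shows no shift of the bar or arm from the first one. The gripper is clear of everything.
- **Panel and surroundings:** The panel lies in its nest. The bystanders looked undisturbed, though I did not measure their positions exactly.

Two small disagreements remain:
- The last push on the handle, 3 mm more, moved the tool only about 1 mm at 7 N. That could have been the handle's stop or the arm's inner reach limit, so the proof that the clamp is fully open comes from the pictures.
- The network's handle point in the side view was about 5 pixels off its first estimate, while the direct picture comparison showed no shift.

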